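# Set the check scale for a kit of packing plates

### The arm

A 7-joint arm with a two-finger parallel gripper is mounted at the origin on the work surface. World frame = base frame: x ahead of the robot, y to its left, z up, the work surface at z = 0. Lengths are in m, angles in rad, forces in N, time in s.
With the tool pointing down it reaches from about 0.4 to 0.875 m from the base axis. Payload 19.3 kg.
Tool frame: the origin (TCP) lies on the centre line of the jaws, within the pads' length; the fingertips stand 8 mm ahead of it and the grasp point (between the pads) lies 11 mm behind it; z points along the fingers, y is the line along which they close (so a half turn about z gives the same grasp; the last joint's range is limited). The gripper opens to 85 mm and grips with 20 to 120 N. Pads are 22 mm wide; open, the fingers measure 114 mm over their backs; the gripper's body (76 mm by 85 mm) begins 54 mm behind the grasp point. The pads swing forward as they close: fully open they stand 13 mm farther back than shut.
Start: joints at [-1.246, 0.521, -0.036, 1.599, 0.021, 1.021, -0.113], TCP at [0.24, 0.577, 0.239] pointing down, gripper open.
Joint ranges: [-2.91, 2.91], [-0.3, 2.13], [-1.5, 1.42], [0.17, 2.43], [-1.26, 4.41], [0.16, 1.93], [-2.52, 2.52]. Speed limits (rad/s): [1.89, 1.89, 2.39, 2.39, 3.01, 3.01, 3.01].

### API

Orientations are given as [roll, pitch, yaw] about the fixed x, y, z axes, in that order (R = Rz(yaw) Ry(pitch) Rx(roll)).
In Python, from workcell import status, grab_frame, camera_params, bot, search_frame, silhouettes gives the robot as it stands.
- The arm moves only by the shell command python3 -m creep 'ROWS' [FORCE]. ROWS is JSON, a list of rows, each a list of 5 numbers: the shift along the tool's x, y, z in units of 60 mm (1.0 is 60 mm), then the turn about the tool's z in units of 8 degrees (1.0 is 8 degrees), then the opening, from 0 (shut) to 1 (fully open). In form: [[x, y, z, twist, hand], ...]. A call has 1 to 5 rows; each row is the pose to reach, as a shift and turn from the pose commanded when the call began, along the tool's axes at that moment; what a row does not reach only later rows make up. A row lasts 1/8 s, in which the tool goes at most 62.5 mm and 10.7 degrees, less where a joint would pass 70% of its speed; a pose out of reach is approached as far as the arm can. A call with a gripper value outside its range is refused whole. The fingers move at their own pace and stop on an object; FORCE is the grip in N (left out, the last holds). Time passes only in rows, so rows that repeat a pose let the fingers close. It gives the time, the measured TCP pose, the force, the opening and the grip force at its end, in the units of the state.
- status.observe(): the state, without advancing time (a new reading comes with each control period).
- grab_frame(name): name is "scene" or "top"; returns the picture (420x560x3 uint8, blue, green, red); there is no depth.
- camera_params(name): a dict with "K" (3x3 intrinsics, pixels), "rvec" (rotation vector, rad) and "tvec" (3), from world to camera coordinates, as OpenCV has them. Camera axes: x right, y down, z forward; pixel columns grow to the right and rows downward; lengths in m; the calibration is good to about 2 mm. A picture is of the moment at which its call begins. camera_params takes no time and is no camera call.
- bot.job_done(): hands the job in; it is judged then, once.
Trained networks look in the newest picture that a camera, given by its name, has taken for a name from the list of things; names that differ only in an ending like _2 or _b are one class to them, and where a whole thing is asked for, a point or a joint stands for the part that bears it (a point fixed in the world has none). Each returns a list of dicts, best first, with "p" (0 to 1); they miss things now and then, are a little off and sometimes report something else, mostly with a low value. They report only what shows in the picture. A call takes as long as a camera call. They do not tell look-alikes from the thing itself.
- search_frame(camera, name): "extent" ([left, top, right, bottom] as shares, 0 to 1, of the picture: columns of its width, rows of its height, round what is visible of it).
- silhouettes(camera, name): "mask" (420x560 bool, what is visible of it) and "extent" ([left, top, right, bottom] as shares, 0 to 1, of the picture: columns of its width, rows of its height, round what is visible of it).
The state is a dict: "clock": time; "qpos": joint angles; "qd": joint speeds; "joint_efforts": joint torques, N m; "position": TCP position; "tool_rot": TCP orientation; "force": force on the tool from outside, world axes, zero at the start; "moment": the same for the moment, N m; "grip_width": finger opening in m; "finger_force": force on a finger pad.
Only numpy, scipy, OpenCV 4.12 (cv2) and the standard library are available. Lean on these libraries where they do the work, as an engineer would, in place of code of your own. Each camera call takes 0.05 s, during which the arm holds its last target. There are 200 camera calls.

### The job

Set up the bench check scale for today's kit. First clear whatever was left on its pan into the blue parts tray; then stack all the steel packing plates lying on the bench in the middle of the pan, largest at the bottom, square to each other and each lying wholly on the one below. Last, with the kit weighing there, reach through the round opening in the dial guard without knocking the guard and turn the recessed knob until the forked target hand lies on the black pointer; leave the other things on the bench where they are.

Things in the scene. Friction and masses are not known exactly. Their poses are not given: they have to be found in the camera images.
- plate_1: steel packing plate of the kit, 68 x 106 x 15 mm (its x, y, z), flat, two bolt holes, about 0.85 kg; origin at its middle (7.5 mm above its underside), long side along its y; either face may be up. May be absent.
- plate_2: steel packing plate of the kit, 58 x 90 x 15 mm (its x, y, z), flat, two bolt holes, about 0.61 kg; origin at its middle (7.5 mm above its underside), long side along its y; either face may be up. May be absent.
- plate_3: steel packing plate of the kit, 48 x 74 x 15 mm (its x, y, z), flat, two bolt holes, about 0.42 kg; origin at its middle (7.5 mm above its underside), long side along its y; either face may be up. May be absent.
- plate_4: steel packing plate of the kit, 38 x 58 x 15 mm (its x, y, z), flat, two bolt holes, about 0.26 kg; origin at its middle (7.5 mm above its underside), long side along its y; either face may be up. May be absent.
- plate_5: steel packing plate of the kit, 28 x 42 x 15 mm (its x, y, z), flat, two bolt holes, about 0.14 kg; origin at its middle (7.5 mm above its underside), long side along its y; either face may be up. May be absent.
- drum: turned steel clutch drum left on the pan, standing: foot flange 58 mm across and 10 mm high, above it 46 mm across up to 40 mm; origin at the centre of its foot. May be absent.
- sprocket: steel chain sprocket with hub left on the pan, lying with the hub up: toothed disc about 68 mm over the teeth (56 mm solid) and 12 mm high, hub 32 mm across up to 36 mm; origin at the centre of its underside. May be absent.
- tray: blue sheet-metal parts tray fixed to the bench, 180 x 200 mm (x, y), walls 4 mm thick and 30 mm high; origin at the centre of its underside, floor 4 mm above it.
- pan_top (a point): centre of the top of the scale's square steel pan, 200 x 200 mm, sides along its x and y; 85 mm above the bench when empty. The pan rides on a spring (2100 N/m) and sinks about 4.7 mm per kg.
- guard_mouth (a point): centre of the round opening of the steel wire guard over the scale's dial, in the plane of the wires, 125 mm above the bench. Opening 105 mm clear, wires 5 mm thick, outer rim 220 mm across. x, y axes are the scale's.
- knob_grip (a point): middle of the wing of the target-hand knob, on the knob's axis under the guard opening: the wing is a bar 44 mm long (along this point's x), 13 mm thick (y), from 82 to 109 mm above the bench, so its top lies 16 mm under the guard; this point is at 97 mm. Turns with the knob. The dial face is 70 mm above the bench; under the wing the knob has a round foot 38 mm across up to 82 mm.
- set_knob (a joint): angle of the target-hand knob, rad; grows clockwise seen from above, 0 when the hand points along the scale's +x (away from the robot); turns with light friction (0.05 N m) and stays where it is left; stops at -0.6 and 5.0.
- pointer (a joint): angle of the scale's black pointer, rad, same zero and direction as set_knob; 0 with an empty pan, about 1.2 rad per kg on the pan. It is moved by the pan only.
- target_tip (a point): tip of the forked brass target hand, which is fixed to the knob, 83 mm from the axis.
- pointer_tip (a point): tip of the black weight pointer, 83 mm from the axis.
- tape: yellow tape measure, 65 x 60 x 34 mm; a bystander, not part of the job
- screwdriver: screwdriver lying on the bench; a bystander, not part of the job
- wrench: wrench lying on the bench; a bystander, not part of the job
- spray: spray can, 56 mm across, 170 mm tall; a bystander, not part of the job
- jar: glass jar, 64 mm across, 65 mm tall; a bystander, not part of the job
- oil: oil bottle, 60 mm across, 160 mm tall; a bystander, not part of the job
- stone: sharpening stone, 50 x 150 x 25 mm; a bystander, not part of the job
Things that resemble listed ones, but are neither listed nor needed, are in the scene too. Leave any yellow look-alike of the plate_4 alone.

How it is judged:
By the outcome, as a careful person would: the job done as asked, in the order asked, and still so for the second after the job is handed in, with the robot touching nothing.
Of drum, sprocket only 1 to 2 are there at a start; the rules pass over those that are not, and their reading is None.
Of plate_1, plate_2, plate_3, plate_4, plate_5 only 4 to 5 are there at a start; the rules pass over those that are not, and their reading is None.
At some moment in a run one of plate_1, plate_2, drum, sprocket may be knocked a few centimetres aside while the robot is not near it.
Once in a run the grip may slacken for a moment while it holds something.
It also fails if it takes over 210 s, if anything falls off the work surface, if the arm or the gripper's body presses on something with over 40 N, if the wrist force passes 120 N, or if a joint passes its speed limit or range.

## Working session

There is one attempt and no reset: what is moved stays moved. The work goes in short steps, Python scripts to look and compute and a shell command to move; the robot and the scene stay as the last step left them, time stands still between calls to the robot, and variables do not carry over. Pictures are saved under pics/ and viewed, at most 14 in all, crops included, and the job is handed in when it is done.

```bash
mkdir -p pics; ls
python3 - <<'E'
from workcell import status, grab_frame, camera_params
import cv2
print(status.observe())
for n in("scene","top"):
    cv2.imwrite(f"pics/{n}0.png",grab_frame(n)); p=camera_params(n); print(n,p)
E
```

```text
pics
{'clock': 0.0, 'qpos': array([-1.24618632,  0.52203815, -0.03630707,  1.60000218,  0.02120426,
        1.02107509, -0.11280688]), 'qd': array([-0.00050024, -0.00010153, -0.00113019,  0.00173969,  0.00210101,
        0.00028145,  0.00090042]), 'joint_efforts': array([-1.26643583e-03, -9.27082586e+01,  1.97951742e+00, -3.69925940e+01,
        1.77693728e-02,  8.20779271e-03, -5.63801404e-05]), 'position': array([0.24031655, 0.5766026 , 0.23871299]), 'tool_rot': array([-3.14045881e+00,  9.40312306e-05,  2.74675034e+00]), 'force': array([-0.23871193, -0.05115857,  0.00642343]), 'moment': array([-0.01157445, -0.01814388, -0.03219486]), 'finger_force': 0.0, 'grip_width': 0.0854472330929378}
scene {'K': array([[427.99594848,   0.        , 290.52399216],
       [  0.        , 427.99594848, 211.98242497],
       [  0.        ,   0.        ,   1.        ]]), 'rvec': array([ 0.88801856,  2.44515794, -1.2000553 ]), 'tvec': array([ 0.3857463 , -0.15465915,  1.66769554])}
top {'K': array([[501.06903179,   0.        , 279.01700938],
       [  0.        , 501.06903179, 212.52569843],
       [  0.        ,   0.        ,   1.        ]]), 'rvec': array([ 2.14865148, -2.12069107,  0.19115888]), 'tvec': array([0.06571172, 0.54367239, 1.50173462])}
```

View pics/top0.png

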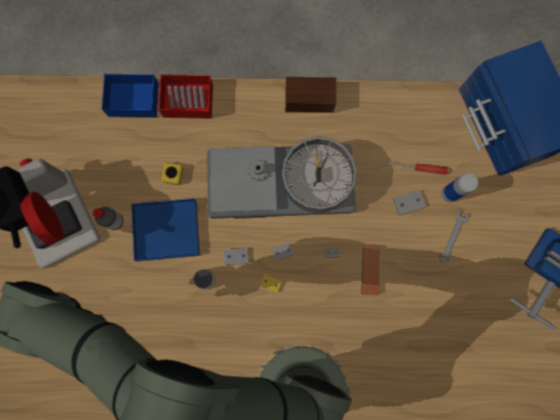

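View pics/scene0.png

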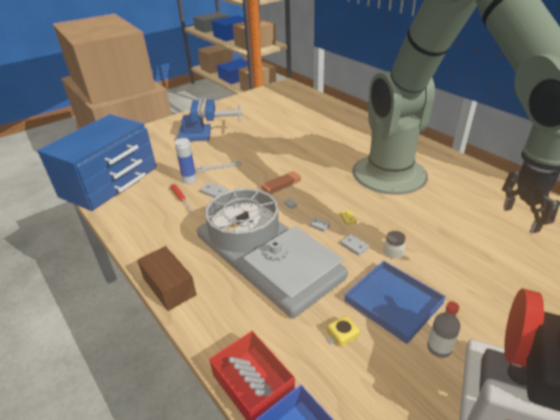

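```bash
cat > h.py <<'E'
import numpy as np, cv2
from scipy.spatial.transform import Rotation as R
from workcell import status, grab_frame, camera_params, search_frame, silhouettes
def ray(cam,uv,z):
    p=camera_params(cam); M,_=cv2.Rodrigues(p["rvec"]); t=p["tvec"].ravel()
    d=np.c_[(np.atleast_2d(uv)-p["K"][:2,2])/p["K"][0,0],np.ones(len(np.atleast_2d(uv)))]@M
    c=-M.T@t
    return (c+d*((z-c[2])/d[:,2])[:,None])[:,:2]
def proj(cam,P):
    p=camera_params(cam); return cv2.projectPoints(np.float64(P).reshape(-1,1,3),p["rvec"],p["tvec"],p["K"],None)[0][:,0]
def rect(cam,mask,z):
    "top-plane rectangle of a mask: centre, (short,long) mm, yaw of the long side deg"
    m=cv2.resize(mask.astype(np.float32),None,fx=4,fy=4,interpolation=cv2.INTER_CUBIC)>.5
    c=max(cv2.findContours(m.astype(np.uint8),cv2.RETR_EXTERNAL,cv2.CHAIN_APPROX_NONE)[0],key=len)[:,0]
    P=ray(cam,(c+.5)/4-.5,z)*1000
    (x,y),(w,h),a=cv2.minAreaRect(P.astype(np.float32))
    if w>h: w,h,a=h,w,a-90
    return np.round([x,y,w,h,(a+90+90)%180-90],1)
def crop(cam,name,u0,v0,u1,v1,f,img=None):
    img=grab_frame(cam) if img is None else img
    cv2.imwrite(f"pics/{name}.png",cv2.resize(img[v0:v1,u0:u1],None,fx=f,fy=f,interpolation=cv2.INTER_CUBIC))
def go(x,y,z,yaw=None,half=True):
    "units row from present pose to TCP x,y,z and yaw deg of the tool x axis (mod 180)"
    s=status.observe(); Rt=R.from_euler('xyz',s["tool_rot"]).as_matrix()
    d=Rt.T@(np.array([x,y,z])-s["position"])/.06
    now=np.degrees(np.arctan2(Rt[1,0],Rt[0,0])); tw=0
    if yaw is not None:
        tw=-((yaw-now+90)%180-90) # tool z is down
    print("row",np.round(d,3),"twist",round(tw/8,3),"q7 %.2f"%s["qpos"][6],"pos",np.round(s["position"],4),"yaw %.1f"%now,"w %.4f"%s["grip_width"],"t %.1f"%s["clock"])
E
python3 - <<'E'
from h import *
img=grab_frame("top")
crop("top","c1",80,120,440,300,2.2,img)
for n,z in(("plate_1",.015),("tray",.03),("sprocket",.0),("drum",0),("pan_top",.085),("guard_mouth",.125),("knob_grip",.109),("target_tip",.08),("pointer_tip",.08)):
    for d in silhouettes("top",n):
        if d["p"]>.2: 
            m=d["mask"]; v,u=np.nonzero(m); print(n,round(d["p"],2),"px",u.mean().round(1),v.mean().round(1),m.sum(),rect("top",m,z))
E
```

```text
plate_1 0.96 px 236.5 255.9 375 [409.6 202.9  51.7  73.9 -88.2]
plate_1 0.81 px 271.2 282.8 221 [328.3  94.4  38.9  59.8  67.7]
plate_1 0.8 px 283.4 251.2 207 [425.7  57.8  38.9  58.7 -70.8]
plate_1 0.65 px 410.3 202.6 560 [ 584.9 -342.8   64.9   99.   -70.7]
tray 0.82 px 165.2 229.4 3853 [490.  424.5 188.  206.4 -84.2]
tray 0.59 px 320.2 169.8 607 [678.6 -56.5 231.9 234.8  45. ]
sprocket 0.56 px 258.4 170.4 315 [687.8 140.6  63.9  65.7   0.8]
pan_top 0.81 px 241.8 179.5 3838 [638.9 183.  200.9 205.8   2.7]
guard_mouth 0.82 px 321.2 173.2 487 [692.3 -93.9  96.2 215.5  39.2]
knob_grip 0.71 px 204.4 279.1 386 [333.8 287.7  59.6  65.9 -89.3]
knob_grip 0.54 px 318.3 171.6 191 [ 6.652e+02 -4.400e+01  3.530e+01  8.000e+01  1.000e-01]
target_tip 0.66 px 318.4 171.9 162 [670.7 -49.7  35.5  77.9  -9.7]
```

View pics/c1.png

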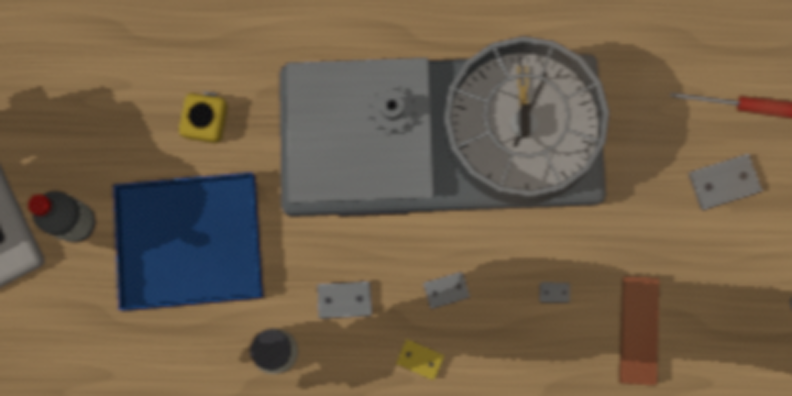

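Run:
```python
from h import *
img=grab_frame("top"); 
big=cv2.resize(img,None,fx=4,fy=4,interpolation=cv2.INTER_CUBIC)
S=cv2.cvtColor(big,cv2.COLOR_BGR2HSV)[...,1]
for n,(u,v) in dict(p2=(410,202.6),p3=(236.5,256),p4=(283,251.5),p5=(332,252.7)).items():
    r=30 if n!="p5" else 16
    a,b=int((u-r)*4),int((v-r)*4); s=S[b:b+8*r,a:a+8*r]
    t,m=cv2.threshold(s,0,255,cv2.THRESH_BINARY_INV|cv2.THRESH_OTSU)
    k,l,st,ce=cv2.connectedComponentsWithStats(m)
    i=l[r*4-8:r*4+8,r*4-8:r*4+8].max() if l[r*4,r*4]==0 else l[r*4,r*4]
    M=np.uint8(l==i)*255; c=max(cv2.findContours(M,cv2.RETR_EXTERNAL,cv2.CHAIN_APPROX_NONE)[0],key=len)[:,0]+[a,b]
    P=ray("top",(c+.5)/4-.5,.012)*1000; q=cv2.minAreaRect(P.astype(np.float32))
    mo=ray("top",[(ce[i]+[a,b]+.5)/4-.5],.012)*1000
    print(n,"otsu",t,"centroid",mo.round(1),np.round(np.r_[q[0],q[1],q[2]],1),"area",cv2.contourArea(P.astype(np.float32)))
print("hub",ray("top",[(257.7,167.3)],.119),"disc",ray("top",[(258.4,170.4)],.092))
print("guard c",ray("top",[(80+526/2.2,120+116/2.2)],.127))
m=silhouettes("top","pan_top")[0]["mask"]; v,u=np.nonzero(m); print("pan cen",ray("top",[(u.mean(),v.mean())],.083))
mb=cv2.resize(m.astype(np.uint8),None,fx=1,fy=1)
c=max(cv2.findContours(mb,0,1)[0],key=len)[:,0]; P=ray("top",c,.083)
a=np.radians(2.5); 
print(np.round(P[::12],3).tolist())
go(.687,.14,.25,90)
```

```text
p2 otsu 67.0 centroid [[ 587.7 -340.9]] [ 587.8 -340.9   59.3   93.9   18.2] area 5347.348929833621
p3 otsu 64.0 centroid [[410.  204.4]] [410.3 204.5  49.6  76.7   4.1] area 3581.3479776221793
p4 otsu 68.0 centroid [[425.9  60.4]] [425.8  60.3  39.5  58.8  17.1] area 2168.5011675151472
p5 otsu 71.0 centroid [[424.5 -93.1]] [424.7 -93.1  42.2  28.3  89.8] area 1129.458640956902
hub [[0.66649842 0.13865977]] disc [[0.66402994 0.13740064]]
guard c [[ 0.65039245 -0.04422607]]
pan cen [[0.63787076 0.18698544]]
[[0.744, 0.144], [0.74, 0.181], [0.736, 0.217], [0.739, 0.254], [0.726, 0.285], [0.688, 0.286], [0.65, 0.282], [0.612, 0.281], [0.575, 0.276], [0.538, 0.275], [0.539, 0.239], [0.542, 0.203], [0.543, 0.167], [0.546, 0.131], [0.547, 0.094], [0.572, 0.083], [0.609, 0.083], [0.646, 0.084], [0.684, 0.087], [0.722, 0.088], [0.744, 0.107]]
row [-9.672 -3.859 -0.178] twist 8.423 q7 -0.11 pos [0.2404 0.5769 0.2393] yaw 157.4 w 0.0853 t 0.7
```

```bash
python3 -m creep '[[-1,-0.4,0,0.85,1],[-2,-0.8,0,1.7,1],[-3,-1.2,0,2.55,1],[-4,-1.6,0,3.4,1],[-4.8,-1.9,0,4.2,1]]'
python3 - <<'E'
from h import *
go(.665,.138,.2,92.7)
E
```

```text
clock: 1.32
position: [0.4637, 0.3593, 0.2396]
tool_rot: [3.141, -0.0, 2.156]
force: [1.0, 0.6, 0.3]
grip_width: 0.0855
finger_force: 0.0
row [-4.927  0.757  0.66 ] twist 3.857 q7 -0.10 pos [0.4637 0.3593 0.2396] yaw 123.6 w 0.0855 t 1.3
```

```bash
python3 -m creep '[[-1,0.15,0.1,0.8,1],[-2,0.3,0.25,1.6,1],[-3,0.45,0.4,2.4,1],[-4,0.6,0.55,3.2,1],[-4.93,0.76,0.66,3.86,1]]';python3 -m creep '[[0,0,0,0,1],[0,0,0,0,1]]'
python3 - <<'E'
from h import *
go(.665,.138,.107,92.7)
i=grab_frame("top"); crop("top","c2",200,110,370,240,4,i)
E
```

```text
clock: 1.95
position: [0.6659, 0.1386, 0.1994]
tool_rot: [-3.142, 0.0, 1.618]
force: [-0.2, 0.2, -0.1]
grip_width: 0.0854
finger_force: 0.0
clock: 2.2
position: [0.6646, 0.1407, 0.1994]
tool_rot: [-3.141, -0.0, 1.622]
force: [0.1, 0.6, 0.3]
grip_width: 0.085
finger_force: 0.0
row [-0.045  0.006  1.541] twist 0.027 q7 -0.07 pos [0.6646 0.1407 0.1994] yaw 92.9 w 0.0850 t 2.2
```

View pics/c2.png

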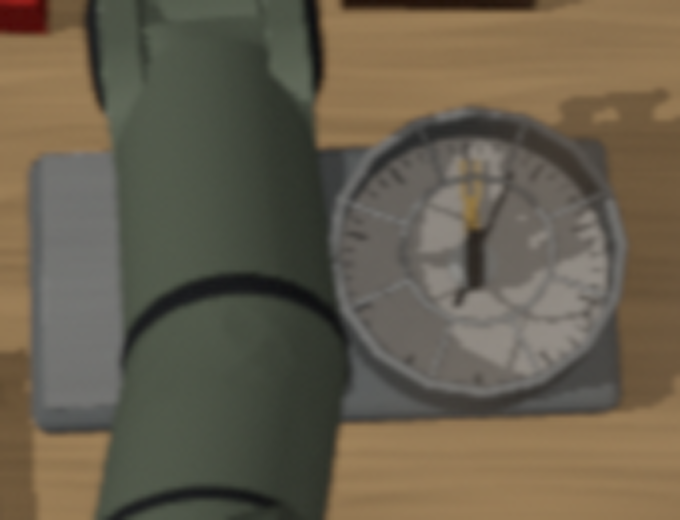

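```bash
python3 -m creep '[[-0.04,0,0.7,0,0.8],[-0.04,0,1.3,0,0.8],[-0.04,0,1.54,0,0.8],[-0.04,0,1.54,0,0.8]]' 60;python3 -m creep '[[0,0,0,0,0.2],[0,0,0,0,0.1],[0,0,0,0,0.1],[0,0,0,0,0.1],[0,0,0,0,0.1]]'; python3 -m creep '[[0,0,0,0,0],[0,0,0,0,0]]'
```

```text
clock: 2.75
position: [0.6646, 0.1387, 0.1073]
tool_rot: [-3.141, -0.0, 1.622]
force: [0.3, -0.5, 0.2]
grip_width: 0.0682
finger_force: 0.0
clock: 3.38
position: [0.6654, 0.1382, 0.1077]
tool_rot: [3.14, -0.0, 1.621]
force: [3.1, 1.7, 2.9]
grip_width: 0.0298
finger_force: 59.1
clock: 3.62
position: [0.6653, 0.1381, 0.1075]
tool_rot: [3.141, -0.0, 1.621]
force: [4.1, 1.6, 3.5]
grip_width: 0.0299
finger_force: 59.2
```

```bash
python3 -m creep '[[0,0,-0.5,0,0],[0,0,-1,0,0],[0,0,-1.5,0,0],[0,0,-1.5,0,0]]' 90
python3 - <<'E'
from h import *
print(status.observe()["force"],status.observe()["finger_force"])
go(.490,.4245,.19,95)
E
```

```text
clock: 4.12
position: [0.6651, 0.1378, 0.1985]
tool_rot: [3.14, -0.0, 1.621]
force: [-0.2, 1.0, -3.6]
grip_width: 0.0288
finger_force: 89.0
[-0.22831703  0.9891671  -3.6328576 ] 89.04732942581177
row [ 4.919 -2.675  0.14 ] twist -0.264 q7 -0.07 pos [0.6651 0.1378 0.1985] yaw 92.9 w 0.0288 t 4.1
```

```bash
python3 -m creep '[[0.8,-0.4,0,0,0],[1.7,-0.9,0,0,0],[2.6,-1.4,0,0,0],[3.5,-1.9,0,0,0],[4.3,-2.3,0.1,-0.2,0]]'; python3 -m creep '[[0.6,-0.36,0,0,0],[0.6,-0.36,0,0,0]]'
python3 - <<'E'
from h import *
print(status.observe()["force"],status.observe()["finger_force"])
go(.490,.4245,.031,95)
E
```

```text
clock: 4.75
position: [0.5117, 0.3901, 0.1897]
tool_rot: [-3.14, 0.001, 1.651]
force: [0.7, 0.8, -4.0]
grip_width: 0.029
finger_force: 89.5
clock: 5.0
position: [0.486, 0.4256, 0.189]
tool_rot: [-3.138, 0.001, 1.655]
force: [0.5, -1.1, -4.8]
grip_width: 0.0287
finger_force: 89.6
[ 0.49176006 -1.11716701 -4.83595333] 89.55644845962524
row [-0.022  0.074  2.633] twist -0.024 q7 -0.55 pos [0.486  0.4256 0.189 ] yaw 94.8 w 0.0287 t 5.0
```

```bash
python3 -m creep '[[0,0.05,0.9,0,0],[0,0.05,1.8,0,0],[0,0.05,2.3,0,0],[0,0.05,2.55,0,0],[0,0.05,2.62,0,0]]';python3 -m creep '[[0,0,0.03,0,0],[0,0,0.03,0,0.6],[0,0,0.03,0,0.6],[0,0,0.03,0,0.8]]'; python3 -m creep '[[0,0,-0.8,0,0.8],[0,0,-1.7,0,0.8],[0,0,-2.2,0,1],[0,0,-2.2,0,1]]'
python3 - <<'E'
from h import *
go(.410,.2045,.12,94.1)
E
```

```text
clock: 5.62
position: [0.4927, 0.4223, 0.0333]
tool_rot: [-3.141, 0.001, 1.649]
force: [0.2, -0.4, -2.7]
grip_width: 0.0289
finger_force: 90.0
clock: 6.12
position: [0.4928, 0.4234, 0.0329]
tool_rot: [3.141, -0.001, 1.649]
force: [-0.0, -0.0, 0.7]
grip_width: 0.0678
finger_force: 0.0
clock: 6.62
position: [0.4935, 0.4239, 0.167]
tool_rot: [3.138, -0.003, 1.649]
force: [-1.0, -0.3, -1.2]
grip_width: 0.0853
finger_force: 0.0
row [-3.539 -1.678  0.768] twist 0.05 q7 -0.54 pos [0.4935 0.4239 0.167 ] yaw 94.5 w 0.0853 t 6.6
```

```bash
python3 -m creep '[[-1,0.1,-0.2,0,1],[-2,0.2,-0.5,0,1],[-3,0.2,-0.6,0,1],[-4,0.2,-0.6,0,1],[-5,0.2,-0.6,0,1]]';python3 -m creep '[[-1,0.1,0,-0.4,1],[-2,0.2,0,-0.8,1],[-3,0.2,0,-1.2,1],[-4,0.2,0,-1.5,1],[-5,0.2,0,-1.7,1]]'
python3 - <<'E'
from h import *
go(.5877,-.341,.10,108.2)
E
```

```text
clock: 7.25
position: [0.5278, 0.1231, 0.1998]
tool_rot: [-3.141, 0.0, 1.65]
force: [1.0, -0.8, 0.1]
grip_width: 0.0853
finger_force: 0.0
clock: 7.88
position: [0.5633, -0.1749, 0.1996]
tool_rot: [-3.141, -0.001, 1.888]
force: [0.3, 0.5, 0.2]
grip_width: 0.0852
finger_force: 0.0
row [-2.757 -0.476  1.659] twist -0.003 q7 0.68 pos [ 0.5633 -0.1749  0.1996] yaw 108.2 w 0.0852 t 7.9
```

```bash
python3 -m creep '[[-1,-0.17,0.2,0,1],[-2,-0.34,0.8,0,1],[-2.76,-0.476,1.66,0,1],[-2.76,-0.476,1.66,0,1]]'
python3 - <<'E'
from h import *
go(.5877,-.341,.014,108.2)
i=grab_frame("top"); cv2.imwrite("pics/t3.png",i)
for n,z in(("plate_1",.012),("sprocket",.01)):
    for d in silhouettes("top",n):
        v,u=np.nonzero(d["mask"]); print(n,round(d["p"],2),"px",u.mean().round(1),v.mean().round(1),d["mask"].sum(),rect("top",d["mask"],z))
crop("top","c3",110,140,470,300,2.2,i)
E
```

```text
clock: 8.38
position: [0.5854, -0.3417, 0.0965]
tool_rot: [-3.137, -0.003, 1.883]
force: [-0.6, -0.3, 0.1]
grip_width: 0.0853
finger_force: 0.0
row [-0.003  0.046  1.376] twist -0.036 q7 0.94 pos [ 0.5854 -0.3417  0.0965] yaw 107.9 w 0.0853 t 8.4
plate_1 0.7 px 236.5 256.2 354 [409.8 203.2  50.2  75.8 -85.4]
plate_1 0.69 px 271.0 283.3 227 [327.9  94.7  40.7  60.3  64.5]
plate_1 0.64 px 318.4 172.3 178 [ 6.908e+02 -5.230e+01  3.770e+01  8.530e+01  1.000e-01]
plate_1 0.56 px 404.6 201.7 305 [ 586.5 -335.4   57.2   83.7  -71.6]
sprocket 0.86 px 167.2 227.7 295 [495.3 422.3  59.9  61.9 -86.9]
sprocket 0.54 px 452.3 242.8 84 [ 439.5 -459.3   16.6   57.3  -22.2]
```

View pics/c3.png

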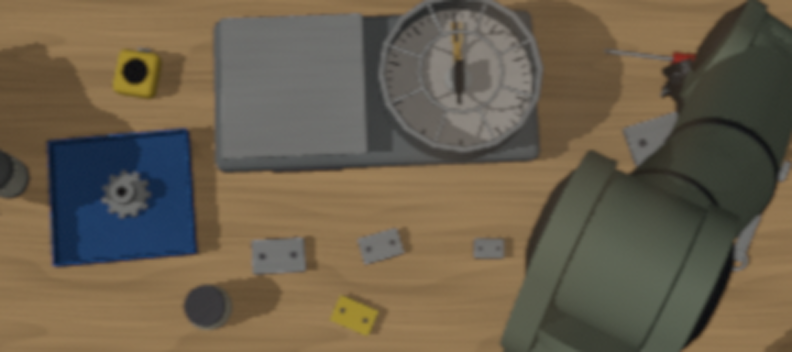

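```bash
python3 -m creep '[[0,0.04,0.6,0,1],[0,0.04,1.1,0,1],[0,0.04,1.38,0,1],[0,0.04,1.41,0,1],[0,0.04,1.41,0,1]]' 70;python3 -m creep '[[0,0,0,0,0.5],[0,0,0,0,0.5],[0,0,0,0,0.4],[0,0,0,0,0.4],[0,0,0,0,0.4]]'
python3 - <<'E'
from h import *
go(.5877,-.341,.012,108.2); s=status.observe(); print(s["force"],s["finger_force"])
E
```

```text
clock: 9.15
position: [0.5909, -0.3387, 0.0174]
tool_rot: [3.141, 0.001, 1.887]
force: [0.4, 0.5, 0.5]
grip_width: 0.0853
finger_force: 0.0
clock: 9.78
position: [0.5911, -0.3412, 0.0219]
tool_rot: [3.139, 0.004, 1.885]
force: [-20.5, 6.9, 73.8]
grip_width: 0.0344
finger_force: 36.6
row [ 0.022 -0.053  0.164] twist -0.024 q7 0.95 pos [ 0.5911 -0.3412  0.0219] yaw 108.0 w 0.0344 t 9.8
[-20.52453143   6.8513286   73.7722311 ] 36.64887591730803
```

```bash
python3 -m creep '[[0,0,-0.1,0,0.5],[0,0,-0.6,0,0.7],[0,0,-1,0,0.9],[0,0,-1,0,0.9],[0,0,-1,0,0.9]]'
python3 - <<'E'
from h import *
import time
go(.5877,-.341,.007,108.2); s=status.observe(); print(s["force"],s["finger_force"])
for i in range(3): i=grab_frame("top"); print(status.observe()["position"].round(4))
m=[d for d in silhouettes("top","plate_2") if 380<d["extent"][0]*560<420]
for d in m: v,u=np.nonzero(d["mask"]);print(u.mean(),v.mean(),d["mask"].sum(),rect("top",d["mask"],.012))
crop("top","c4",360,150,460,250,6,i)
E
```

```text
clock: 10.4
position: [0.5901, -0.3385, 0.0758]
tool_rot: [-3.141, -0.0, 1.887]
force: [-0.1, 0.5, -1.0]
grip_width: 0.0769
finger_force: 0.0
row [-0.028 -0.05   1.147] twist -0.012 q7 0.94 pos [ 0.5901 -0.3385  0.0758] yaw 108.1 w 0.0769 t 10.4
[-0.1358554   0.47386275 -0.99737702] 0.0
[ 0.5899 -0.3384  0.0755]
[ 0.5898 -0.3384  0.0753]
[ 0.5898 -0.3385  0.0753]
```

View pics/c4.png

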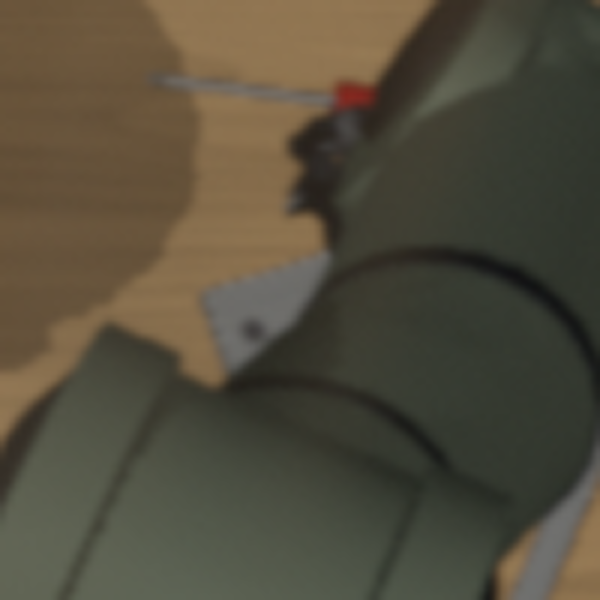

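Run:
```python
from h import *
a=np.radians(108.2); l=np.array([np.cos(a),np.sin(a)]); s=np.array([-l[1],l[0]]); c=np.array([.5877,-.341])
Q=[np.r_[c+i*.045*l+j*.029*s,.015] for i,j in((1,1),(1,-1),(-1,-1),(-1,1))]
print(((proj("top",Q)-[360,150])*6+2.5).round(0).tolist())
i=grab_frame("scene")
for d in silhouettes("scene","plate_2"):
    v,u=np.nonzero(d["mask"]); print(round(d["p"],2),u.mean().round(1),v.mean().round(1),d["mask"].sum(),rect("scene",d["mask"],.012))
q=proj("scene",Q).mean(0); print(q); u,v=q.astype(int); 
crop("scene","c5",u-40,v-30,u+40,v+30,8,cv2.polylines(i.copy(),[np.int32(proj("scene",Q)*16+8)],True,(0,0,255),1,0,4))
```

```text
[[238.0, 391.0], [201.0, 288.0], [361.0, 239.0], [399.0, 341.0]]
0.69 319.3 224.0 200 [428.   64.4  59.   66.5 -75.3]
0.57 354.9 244.2 289 [410.5 208.   58.7  81.3 -85.4]
0.55 212.8 188.9 258 [ 589.7 -340.4   74.6   99.7  -72.1]
0.5 347.9 216.7 170 [329.6  99.1  47.7  77.6  67.2]
0.48 290.0 202.6 89 [426.9 -89.4  41.3  56.7  89.3]
[213.43075048 188.26770007]
```

View pics/c5.png

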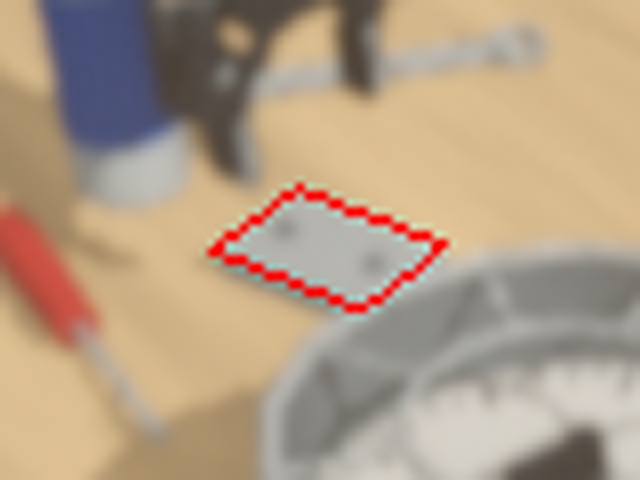

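```bash
python3 -m creep '[[-0.03,-0.04,0.4,0,0.92],[-0.03,-0.04,0.7,0,0.92],[-0.03,-0.04,1,0,0.92],[-0.03,-0.04,1.13,0,0.92],[-0.03,-0.04,1.13,0,0.92]]'
python3 - <<'E'
from h import *
grab_frame("top");grab_frame("top");go(.5877,-.341,.007,108.2); s=status.observe(); print(s["force"],s["finger_force"])
E
```

```text
clock: 11.32
position: [0.5884, -0.341, 0.0078]
tool_rot: [-3.141, -0.0, 1.887]
force: [0.2, -0.6, 0.0]
grip_width: 0.0784
finger_force: 0.0
row [ 0.011 -0.015  0.031] twist -0.013 q7 0.96 pos [ 0.5888 -0.3414  0.0088] yaw 108.1 w 0.0789 t 11.4
[ 0.67406189 -0.03958286 -0.01610872] 0.0
```

```bash
python3 -m creep '[[0,0,0.03,0,0.75],[0,0,0.03,0,0.6],[0,0,0.03,0,0.6],[0,0,0.03,0,0.6],[0,0,0.03,0,0.6]]' 90
python3 - <<'E'
from h import *
grab_frame("top");go(.5877,-.341,.007,108.2); s=status.observe(); print(s["force"],s["finger_force"])
E
```

```text
clock: 12.05
position: [0.588, -0.3417, 0.0076]
tool_rot: [-3.141, 0.0, 1.886]
force: [-7.3, 0.5, 13.2]
grip_width: 0.0554
finger_force: 96.2
row [ 0.013 -0.001  0.009] twist -0.016 q7 0.96 pos [ 0.588  -0.3417  0.0076] yaw 108.1 w 0.0553 t 12.1
[-7.93667198  1.69144707 13.59030463] 96.1692202091217
```

```bash
python3 -m creep '[[0,0,-0.6,0,0.4],[0,0,-1.5,0,0.4],[0,0,-2.4,0,0.4],[0,0,-3.2,0,0.4],[0,0,-3.2,0,0.4]]' 110
python3 - <<'E'
from h import *
grab_frame("top");go(.640,.183,.2,92.7); s=status.observe(); print(s["force"],s["finger_force"])
E
```

```text
clock: 12.72
position: [0.5897, -0.342, 0.2023]
tool_rot: [3.137, 0.004, 1.887]
force: [0.5, -1.0, -7.0]
grip_width: 0.0546
finger_force: 123.6
row [ 8.039  3.526 -0.012] twist 1.925 q7 0.92 pos [ 0.5888 -0.3412  0.1995] yaw 108.1 w 0.0552 t 12.8
[ 0.32428415 -0.08332161 -7.21109472] 123.5326623916626
```

```bash
python3 -m creep '[[0.8,0.35,-0.1,0,0.4],[1.6,0.7,-0.1,0,0.4],[2.4,1.05,-0.1,0,0.4],[3.2,1.4,-0.1,0,0.4],[4,1.75,-0.1,0,0.4]]';python3 -m creep '[[0.8,0.35,0,0.4,0.4],[1.6,0.7,0,0.8,0.4],[2.4,1.05,0,1.2,0.4],[3.2,1.4,0,1.6,0.4],[4,1.75,0,1.92,0.4]]'; python3 -m creep '[[0,0,0,0,0.4],[0,0,0,0,0.4]]'
python3 - <<'E'
from h import *
grab_frame("top");go(.640,.183,.1,92.7); s=status.observe(); print(s["force"],s["finger_force"])
E
```

```text
clock: 13.4
position: [0.6127, -0.0785, 0.2025]
tool_rot: [-3.139, -0.001, 1.887]
force: [1.5, -0.3, -6.5]
grip_width: 0.0543
finger_force: 123.4
clock: 14.02
position: [0.638, 0.1819, 0.2023]
tool_rot: [-3.139, 0.001, 1.617]
force: [1.0, 0.2, -7.2]
grip_width: 0.055
finger_force: 123.4
clock: 14.28
position: [0.6382, 0.1798, 0.2027]
tool_rot: [-3.139, 0.001, 1.619]
force: [0.3, -0.9, -6.1]
grip_width: 0.0547
finger_force: 123.4
row [0.066 0.032 1.72 ] twist -0.0 q7 -0.12 pos [0.6385 0.1791 0.2032] yaw 92.7 w 0.0549 t 14.3
[-0.7619547   0.11773356 -5.84926129] 123.36283922195435
```

```bash
python3 -m creep '[[0.066,0.032,0.6,0,0.4],[0.066,0.032,1.2,0,0.4],[0.066,0.032,1.7,0,0.4],[0.066,0.032,1.75,0,0.4],[0.066,0.032,1.75,0,0.4]]'
python3 - <<'E'
from h import *
grab_frame("top");go(.640,.183,.0885,92.7); s=status.observe(); print(s["force"],s["finger_force"])
E
```

```text
clock: 14.95
position: [0.6412, 0.1836, 0.1003]
tool_rot: [3.141, 0.0, 1.618]
force: [-0.4, -1.2, -5.5]
grip_width: 0.0549
finger_force: 123.3
row [-0.014 -0.025  0.205] twist -0.001 q7 -0.09 pos [0.6414 0.1839 0.1008] yaw 92.7 w 0.0548 t 15.0
[ 0.5852763   0.45420747 -5.24296203] 123.31956624984741
```

```bash
python3 -m creep '[[0,-0.02,0.1,0,0.4],[0,-0.02,0.2,0,0.4],[0,-0.02,0.23,0,0.4],[0,-0.02,0.23,0,0.4],[0,-0.02,0.23,0,0.4]]'
python3 - <<'E'
from h import *
grab_frame("top");go(.640,.183,.0885,92.7); s=status.observe(); print(s["force"],s["finger_force"])
E
```

```text
clock: 15.62
position: [0.64, 0.1845, 0.0865]
tool_rot: [3.141, -0.0, 1.619]
force: [-2.0, -2.1, 7.8]
grip_width: 0.0549
finger_force: 125.0
row [-0.024 -0.001 -0.033] twist 0.005 q7 -0.09 pos [0.64   0.1844 0.0865] yaw 92.7 w 0.0548 t 15.7
[-1.71713737 -0.23421439  7.17103443] 124.98132705688477
```

```bash
python3 -m creep '[[0,0,-0.04,0,0.4],[0,0,-0.05,0,0.4],[0,0,-0.05,0,0.8],[0,0,-0.05,0,0.92],[0,0,-0.1,0,0.92]]'; python3 -m creep '[[0,0,-0.5,0,0.92],[0,0,-1.2,0,0.92],[0,0,-1.8,0,0.95],[0,0,-1.8,0,0.95]]'
python3 - <<'E'
from h import *
grab_frame("top");go(.410,.2045,.15,94.1); s=status.observe(); print(s["force"],s["finger_force"])
E
```

```text
clock: 16.3
position: [0.6393, 0.1843, 0.0915]
tool_rot: [-3.141, 0.0, 1.619]
force: [-0.2, 0.1, -0.1]
grip_width: 0.0787
finger_force: 0.0
clock: 16.8
position: [0.6407, 0.1845, 0.2027]
tool_rot: [3.137, -0.001, 1.618]
force: [-0.1, 0.5, -0.4]
grip_width: 0.0811
finger_force: 0.0
row [ 0.516 -3.812  0.84 ] twist -0.17 q7 -0.12 pos [0.6399 0.1845 0.2008] yaw 92.7 w 0.0815 t 16.9
[-0.61210158  0.40930316 -0.57609908] 0.0
```

```bash
python3 -m creep '[[0.1,-0.9,0,0,0.8],[0.2,-1.9,0,0,0.8],[0.4,-2.8,0.3,0,0.8],[0.516,-3.81,1,-0.17,0.8],[0.516,-3.81,1.6,-0.17,0.8]]';python3 -m creep '[[0,0,0,0,0.8],[0,0,0,0,0.8]]'
python3 - <<'E'
from h import *
i=grab_frame("top");go(.410,.2045,.009,94.1)
for d in silhouettes("top","plate_2"):
    v,u=np.nonzero(d["mask"]); print(round(d["p"],2),u.mean().round(1),v.mean().round(1),d["mask"].sum(),rect("top",d["mask"],.096))
big=cv2.resize(i,None,fx=4,fy=4,interpolation=cv2.INTER_CUBIC)
crop("top","c6",190,130,370,270,4,i)
E
```

```text
clock: 17.48
position: [0.4066, 0.2047, 0.1029]
tool_rot: [-3.141, -0.0, 1.645]
force: [1.2, 0.5, -0.7]
grip_width: 0.0683
finger_force: 0.0
clock: 17.73
position: [0.4107, 0.2042, 0.1044]
tool_rot: [3.141, 0.0, 1.642]
force: [0.6, 0.8, 0.6]
grip_width: 0.0682
finger_force: 0.0
row [ 0.003 -0.018  1.595] twist -0.007 q7 -0.26 pos [0.411  0.2043 0.1047] yaw 94.0 w 0.0686 t 17.8
0.78 242.9 177.5 556 [640.3 182.   61.4  90.4 -89.2]
0.78 271.8 283.1 257 [325.7  92.   42.5  60.6  67.8]
0.63 167.4 227.8 321 [483.  403.5  60.8  62.7  20.7]
0.51 283.3 251.6 235 [417.4  59.3  39.7  58.4 -70.8]
```

View pics/c6.png

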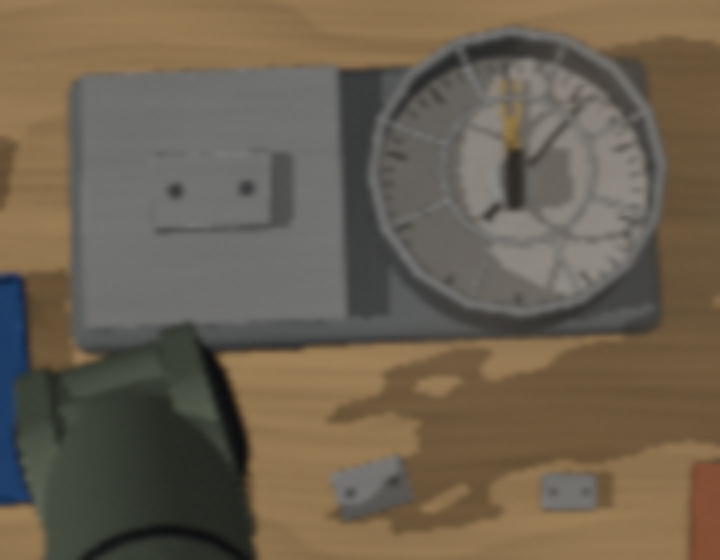

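```bash
python3 -m creep '[[0,-0.018,0.6,0,0.8],[0,-0.018,1.2,0,0.8],[0,-0.018,1.55,0,0.8],[0,-0.018,1.6,0,0.8],[0,-0.018,1.6,0,0.8]]' 90; python3 -m creep '[[0,0,0,0,0.6],[0,0,0,0,0.45],[0,0,0,0,0.45],[0,0,0,0,0.4],[0,0,0,0,0.4]]'
python3 - <<'E'
from h import *
i=grab_frame("top");go(.410,.2045,.009,94.1);s=status.observe(); print(s["force"],s["finger_force"])
E
```

```text
clock: 18.45
position: [0.4093, 0.2044, 0.0086]
tool_rot: [3.141, -0.0, 1.642]
force: [0.0, 1.0, 0.3]
grip_width: 0.0686
finger_force: 0.0
clock: 19.08
position: [0.409, 0.2046, 0.0091]
tool_rot: [3.14, -0.001, 1.642]
force: [-4.2, -2.6, 26.7]
grip_width: 0.0458
finger_force: 88.7
row [-0.003  0.016  0.002] twist -0.001 q7 -0.19 pos [0.409  0.2046 0.0091] yaw 94.1 w 0.0461 t 19.1
[-4.15450473 -0.61655547 26.92455902] 88.65582704544067
```

```bash
python3 -m creep '[[0,0,-0.6,0,0.3],[0,0,-1.5,0,0.3],[0,0,-2.4,0,0.3],[0,0,-3,0,0.3],[0,0,-3,0,0.3]]' 100
python3 - <<'E'
from h import *
i=grab_frame("top");go(.6397,.184,.19,92.7);s=status.observe(); print(s["force"],s["finger_force"])
E
```

```text
clock: 19.75
position: [0.4094, 0.205, 0.1902]
tool_rot: [3.138, -0.003, 1.643]
force: [0.3, 0.2, -4.7]
grip_width: 0.0453
finger_force: 109.3
row [-0.621  3.816 -0.018] twist 0.179 q7 -0.32 pos [0.4087 0.2047 0.1886] yaw 94.1 w 0.0451 t 19.8
[ 0.42806581  0.6331516  -5.5148497 ] 109.32525515556335
```

```bash
python3 -m creep '[[-0.15,0.9,0,0,0.3],[-0.3,1.8,0,0,0.3],[-0.45,2.7,0,0.1,0.3],[-0.62,3.6,0,0.18,0.3],[-0.62,3.82,0,0.18,0.3]]'; python3 -m creep '[[0,0,0.4,0,0.3],[0,0,0.9,0,0.3],[0,0,1.15,0,0.3],[0,0,1.15,0,0.3],[0,0,1.15,0,0.3]]'
python3 - <<'E'
from h import *
i=grab_frame("top");go(.6397,.184,.105,92.7);s=status.observe(); print(s["force"],s["finger_force"])
E
```

```text
clock: 20.42
position: [0.6417, 0.1816, 0.185]
tool_rot: [-3.14, 0.002, 1.615]
force: [-0.6, -0.3, -4.5]
grip_width: 0.0451
finger_force: 109.3
clock: 21.05
position: [0.6403, 0.1835, 0.1194]
tool_rot: [3.141, -0.0, 1.617]
force: [0.0, 0.1, -3.8]
grip_width: 0.0452
finger_force: 109.1
row [ 0.008 -0.012  0.244] twist -0.006 q7 -0.08 pos [0.6404 0.1836 0.1197] yaw 92.7 w 0.0451 t 21.1
[-0.33330897  0.15012242 -2.99371474] 109.11292433738708
```

```bash
python3 -m creep '[[0,0,0.1,0,0.3],[0,0,0.2,0,0.3],[0,0,0.24,0,0.3],[0,0,0.24,0,0.3],[0,0,0.24,0,0.3]]'
python3 - <<'E'
from h import *
i=grab_frame("top");go(.6397,.184,.105,92.7);s=status.observe(); print(s["force"],s["finger_force"])
E
```

```text
clock: 21.72
position: [0.6399, 0.1836, 0.1045]
tool_rot: [3.142, -0.0, 1.617]
force: [-1.4, 0.4, 0.6]
grip_width: 0.0452
finger_force: 109.8
row [ 0.006 -0.003 -0.008] twist -0.005 q7 -0.07 pos [0.6399 0.1836 0.1045] yaw 92.7 w 0.0450 t 21.8
[-0.44706654  1.19806548  0.32895941] 109.79179501533508
```

```bash
python3 -m creep '[[0,0,0,0,0.6],[0,0,0,0,0.8],[0,0,-0.1,0,0.8],[0,0,-0.5,0,0.8],[0,0,-1.3,0,0.8]]'
python3 - <<'E'
from h import *
i=grab_frame("top");go(.4258,.0603,.10,107.1);s=status.observe(); print(s["force"],s["finger_force"])
E
```

```text
clock: 22.4
position: [0.6391, 0.1833, 0.1821]
tool_rot: [-3.139, 0.001, 1.617]
force: [1.3, 0.4, 1.2]
grip_width: 0.0684
finger_force: 0.0
row [-1.89  -3.702  1.47 ] twist -1.81 q7 -0.10 pos [0.642  0.1836 0.1897] yaw 92.6 w 0.0682 t 22.4
[2.78306493 0.65081036 6.71837647] 0.0
```

```bash
python3 -m creep '[[-0.2,-0.9,-0.2,0,0.65],[-0.5,-1.8,-0.2,-0.3,0.65],[-1,-2.6,0,-0.9,0.65],[-1.6,-3.3,0.5,-1.4,0.65],[-1.89,-3.7,1.3,-1.81,0.65]]'; python3 -m creep '[[0,0,0,0,0.65],[0,0,0,0,0.65],[0,0,0,0,0.65]]'
python3 - <<'E'
from h import *
i=grab_frame("top");go(.4258,.0603,.0115,107.1)
for n,z in(("plate_2",.11),):
  for d in silhouettes("top",n):
    v,u=np.nonzero(d["mask"]); print(round(d["p"],2),u.mean().round(1),v.mean().round(1),d["mask"].sum(),rect("top",d["mask"],z))
crop("top","c7",190,130,370,270,4,i)
E
```

```text
clock: 23.08
position: [0.4228, 0.0589, 0.1051]
tool_rot: [3.138, 0.0, 1.871]
force: [2.5, 0.4, -1.8]
grip_width: 0.0552
finger_force: 0.0
clock: 23.45
position: [0.4247, 0.0607, 0.1052]
tool_rot: [3.139, -0.0, 1.87]
force: [0.3, -0.5, 0.8]
grip_width: 0.0558
finger_force: 0.0
row [-0.011  0.017  1.559] twist 0.008 q7 0.28 pos [0.4244 0.0606 0.1051] yaw 107.2 w 0.0555 t 23.5
0.76 242.8 181.8 99 [611.4 171.3  21.5  74.6 -73.5]
0.68 242.6 176.1 431 [640.1 184.1  54.7  77.3 -88.8]
0.62 243.1 179.3 3526 [633.5 180.9 196.5 198.5   2. ]
```

View pics/c7.png

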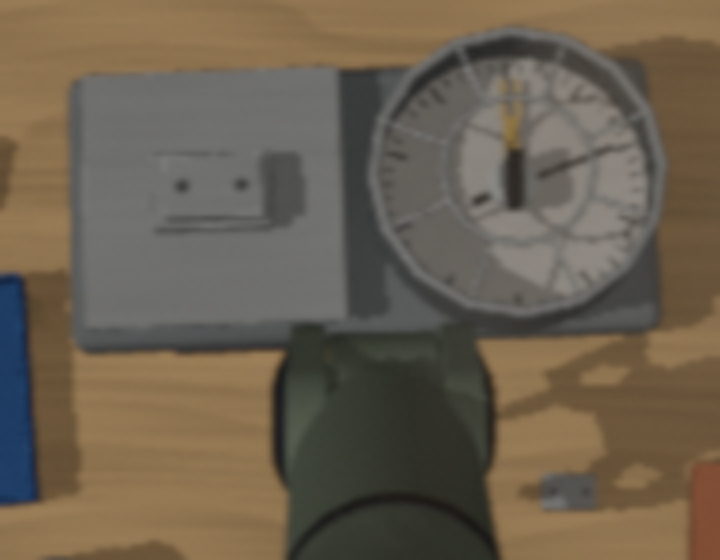

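```bash
python3 -m creep '[[0,0.017,0.6,0,0.65],[0,0.017,1.2,0,0.65],[0,0.017,1.5,0,0.65],[0,0.017,1.55,0,0.65],[0,0.017,1.55,0,0.65]]' 80; python3 -m creep '[[0,0,0,0,0.5],[0,0,0,0,0.35],[0,0,0,0,0.3],[0,0,0,0,0.3],[0,0,0,0,0.3]]'
python3 - <<'E'
from h import *
i=grab_frame("top");go(.4258,.0603,.0115,107.1);s=status.observe(); print(s["force"],s["finger_force"])
E
```

```text
clock: 24.18
position: [0.4248, 0.0604, 0.0118]
tool_rot: [3.141, 0.0, 1.87]
force: [0.1, 0.2, 0.4]
grip_width: 0.0556
finger_force: 0.0
clock: 24.8
position: [0.4248, 0.0605, 0.0125]
tool_rot: [3.14, -0.0, 1.87]
force: [-3.0, -0.7, 23.0]
grip_width: 0.0359
finger_force: 77.7
row [-0.008  0.015  0.016] twist 0.006 q7 0.35 pos [0.4248 0.0605 0.0125] yaw 107.1 w 0.0357 t 24.9
[-4.1819546  -0.49181601 22.86573681] 77.74620652198792
```

```bash
python3 -m creep '[[0,0,-0.6,0,0.2],[0,0,-1.5,0,0.2],[0,0,-2.4,0,0.2],[0,0,-3,0,0.2],[0,0,-3,0,0.2]]' 90
python3 - <<'E'
from h import *
i=grab_frame("top");go(.6400,.184,.19,92.7);s=status.observe(); print(s["force"],s["finger_force"])
E
```

```text
clock: 25.48
position: [0.4253, 0.0608, 0.1937]
tool_rot: [3.137, -0.001, 1.87]
force: [-0.6, -0.6, -2.7]
grip_width: 0.0356
finger_force: 93.9
row [0.903 4.036 0.047] twist 1.809 q7 0.20 pos [0.4246 0.0607 0.1922] yaw 107.2 w 0.0351 t 25.5
[ 0.71272801  1.1383399  -3.12389185] 93.91829252243042
```

```bash
python3 -m creep '[[0.2,0.9,-0.1,0.3,0.2],[0.4,1.8,-0.1,0.7,0.2],[0.6,2.7,-0.1,1.2,0.2],[0.8,3.6,0,1.81,0.2],[0.9,4.03,0,1.81,0.2]]'; python3 -m creep '[[0,0,0.3,0,0.2],[0,0,0.7,0,0.2],[0,0,0.9,0,0.2],[0,0,0.9,0,0.2],[0,0,0.9,0,0.2]]'
python3 - <<'E'
from h import *
i=grab_frame("top");go(.640,.184,.1215,92.7);s=status.observe(); print(s["force"],s["finger_force"])
E
```

```text
clock: 26.15
position: [0.6402, 0.1845, 0.188]
tool_rot: [-3.139, 0.001, 1.617]
force: [-0.5, -0.5, -3.7]
grip_width: 0.035
finger_force: 93.9
clock: 26.78
position: [0.6397, 0.183, 0.1379]
tool_rot: [3.141, -0.0, 1.617]
force: [-0.5, -0.5, -1.9]
grip_width: 0.0353
finger_force: 93.8
row [0.015 0.004 0.276] twist -0.006 q7 -0.06 pos [0.6398 0.1831 0.1381] yaw 92.7 w 0.0353 t 26.8
[-0.5245344  -0.05705497 -2.12502585] 93.80470633506775
```

```bash
python3 -m creep '[[0.015,0,0.1,0,0.2],[0.015,0,0.2,0,0.2],[0.015,0,0.27,0,0.2],[0.015,0,0.27,0,0.2],[0.015,0,0.27,0,0.2]]'
python3 - <<'E'
from h import *
i=grab_frame("top");go(.640,.184,.1215,92.7);s=status.observe(); print(s["force"],s["finger_force"])
E
```

```text
clock: 27.45
position: [0.6393, 0.1841, 0.1212]
tool_rot: [-3.141, -0.0, 1.617]
force: [-2.3, -0.1, 0.9]
grip_width: 0.0353
finger_force: 94.4
row [-0.002  0.011 -0.005] twist -0.005 q7 -0.05 pos [0.6394 0.1841 0.1212] yaw 92.7 w 0.0354 t 27.5
[-1.25138764  0.53510346  0.71265405] 94.40132975578308
```

Release, then head to plate_5.

```bash
python3 -m creep '[[0,0,0,0,0.5],[0,0,0,0,0.65],[0,0,-0.1,0,0.65],[0,0,-0.5,0,0.65],[0,0,-1.2,0,0.65]]'; python3 -m creep '[[0,-0.9,-0.2,0,0.5],[0,-1.8,-0.2,0,0.5],[0,-2.7,-0.2,0,0.5],[0,-3.6,-0.2,0,0.5],[0,-3.6,-0.2,0,0.5]]'
python3 - <<'E'
from h import *
i=grab_frame("top");go(.4245,-.0931,.10,89.8)
E
```

```text
clock: 28.12
position: [0.6389, 0.1838, 0.1932]
tool_rot: [-3.14, 0.001, 1.617]
force: [0.0, 1.1, -0.1]
grip_width: 0.0556
finger_force: 0.0
clock: 28.75
position: [0.4209, 0.174, 0.2057]
tool_rot: [-3.14, -0.001, 1.619]
force: [0.8, -0.5, 0.9]
grip_width: 0.0427
finger_force: 0.0
row [-4.457 -0.19   1.759] twist 0.366 q7 -0.25 pos [0.4231 0.1744 0.2059] yaw 92.7 w 0.0430 t 28.8
```

```bash
python3 -m creep '[[-0.9,0,0,0,0.5],[-1.8,-0.1,0,0.1,0.5],[-2.7,-0.1,0.3,0.2,0.5],[-3.6,-0.19,0.8,0.3,0.5],[-4.45,-0.19,1.5,0.36,0.5]]'; python3 -m creep '[[0,0,0.25,0,0.5],[0,0,0.25,0,0.5],[0,0,0.25,0,0.5]]'
python3 - <<'E'
from h import *
i=grab_frame("top");go(.4245,-.0931,.0125,89.8)
for d in silhouettes("top","plate_2"):
    v,u=np.nonzero(d["mask"]); print(round(d["p"],2),u.mean().round(1),v.mean().round(1),d["mask"].sum(),rect("top",d["mask"],.124))
crop("top","c8",190,130,370,270,4,i)
E
```

```text
clock: 29.42
position: [0.4261, -0.0921, 0.1176]
tool_rot: [3.139, 0.001, 1.566]
force: [2.2, 1.3, -1.2]
grip_width: 0.0428
finger_force: 0.0
clock: 29.8
position: [0.4255, -0.0896, 0.1036]
tool_rot: [3.141, 0.0, 1.568]
force: [-0.5, -0.3, 0.7]
grip_width: 0.0429
finger_force: 0.0
row [-0.063 -0.018  1.52 ] twist 0.007 q7 0.46 pos [ 0.4255 -0.0893  0.1037] yaw 89.9 w 0.0421 t 29.9
0.67 242.8 175.0 233 [641.  183.2  38.9  58.8 -89.2]
0.49 251.7 185.3 46 [607.4 162.2  19.   54.8 -72.4]
```

View pics/c8.png

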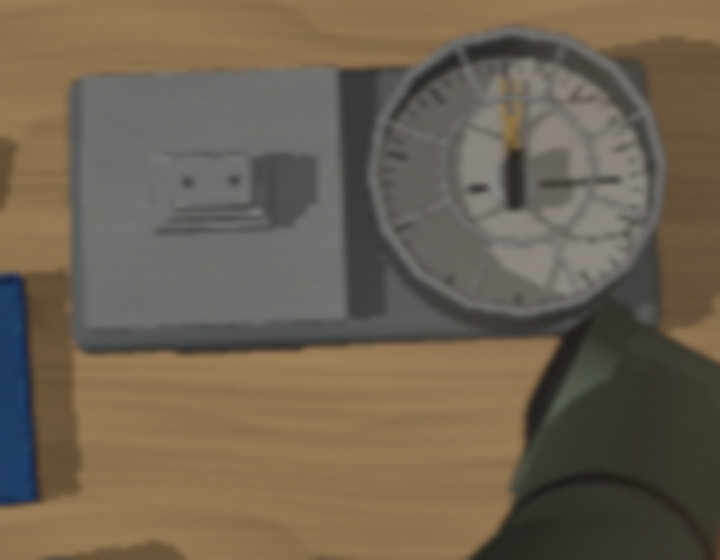

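```bash
python3 -m creep '[[-0.06,-0.018,0.6,0,0.5],[-0.06,-0.018,1.2,0,0.5],[-0.06,-0.018,1.47,0,0.5],[-0.06,-0.018,1.5,0,0.5],[-0.06,-0.018,1.5,0,0.5]]' 70; python3 -m creep '[[0,0,0,0,0.4],[0,0,0,0,0.25],[0,0,0,0,0.2],[0,0,0,0,0.2],[0,0,0,0,0.2]]'
python3 - <<'E'
from h import *
i=grab_frame("top");go(.4245,-.0931,.0125,89.8);s=status.observe(); print(s["force"],s["finger_force"])
E
python3 -m creep '[[0,0,-0.6,0,0.2],[0,0,-1.5,0,0.2],[0,0,-2.4,0,0.2],[0,0,-3.1,0,0.2],[0,0,-3.1,0,0.2]]' 80
python3 - <<'E'
from h import *
i=grab_frame("top");go(.6400,.184,.20,92.7);s=status.observe(); print(s["force"],s["finger_force"])
E
```

```text
clock: 30.52
position: [0.4241, -0.0931, 0.0138]
tool_rot: [3.141, 0.0, 1.568]
force: [0.2, -0.4, 0.3]
grip_width: 0.043
finger_force: 0.0
clock: 31.15
position: [0.424, -0.0932, 0.014]
tool_rot: [3.14, -0.0, 1.567]
force: [-3.2, 1.0, 20.5]
grip_width: 0.0258
finger_force: 67.7
row [0.001 0.008 0.025] twist 0.0 q7 0.58 pos [ 0.424  -0.0932  0.014 ] yaw 89.8 w 0.0260 t 31.2
[-2.39447942  1.83048672 20.81246898] 67.70513892173767
clock: 31.82
position: [0.4248, -0.0931, 0.2017]
tool_rot: [3.136, -0.001, 1.568]
force: [0.3, 0.9, -1.9]
grip_width: 0.0252
finger_force: 80.1
row [4.624 3.587 0.016] twist -0.357 q7 0.35 pos [ 0.424  -0.0928  0.2001] yaw 89.8 w 0.0255 t 31.9
[-0.35871424  0.78273514 -1.61395506] 80.10740876197815
```

```bash
python3 -m creep '[[0.75,0.58,0,0,0.2],[1.5,1.16,0,-0.1,0.2],[2.25,1.74,0,-0.2,0.2],[3,2.32,0,-0.3,0.2],[3.75,2.9,0,-0.36,0.2]]'; python3 -m creep '[[0.5,0.4,0,0,0.2],[0.9,0.65,0.2,0,0.2],[0.9,0.65,0.6,0,0.2],[0.9,0.65,0.75,0,0.2],[0.9,0.65,0.75,0,0.2]]'
python3 - <<'E'
from h import *
i=grab_frame("top");i=grab_frame("top");go(.640,.184,.137,92.7);s=status.observe(); print(s["force"],s["finger_force"])
E
```

```text
clock: 32.5
position: [0.5987, 0.1325, 0.1974]
tool_rot: [-3.14, 0.0, 1.618]
force: [1.0, -0.3, -1.4]
grip_width: 0.0254
finger_force: 80.0
clock: 33.12
position: [0.6343, 0.1861, 0.1531]
tool_rot: [-3.14, 0.001, 1.617]
force: [-0.1, 0.6, -0.9]
grip_width: 0.0256
finger_force: 80.0
row [-0.043  0.081  0.292] twist -0.009 q7 -0.03 pos [0.635  0.1864 0.1545] yaw 92.6 w 0.0255 t 33.2
[ 0.44289563 -0.1872965  -1.56980595] 80.04903316497803
```

```bash
python3 -m creep '[[-0.03,0.08,0,0,0.2],[-0.03,0.08,0.1,0,0.2],[-0.03,0.08,0.2,0,0.2],[-0.03,0.08,0.26,0,0.2],[-0.03,0.08,0.26,0,0.2]]'
python3 - <<'E'
from h import *
i=grab_frame("top");i=grab_frame("top");go(.640,.184,.137,92.7);s=status.observe(); print(s["force"],s["finger_force"])
E
```

```text
clock: 33.85
position: [0.6395, 0.1852, 0.1381]
tool_rot: [-3.141, 0.0, 1.617]
force: [-0.6, 0.0, -0.8]
grip_width: 0.0252
finger_force: 80.1
row [-0.02   0.005  0.024] twist -0.004 q7 -0.02 pos [0.6397 0.1852 0.1384] yaw 92.7 w 0.0256 t 34.0
[ 0.15597458  0.40843443 -0.06503458] 80.05718350410461
```

```bash
python3 -m creep '[[0,0,0.03,0,0.2],[0,0,0.03,0,0.4],[0,0,0.03,0,0.5],[0,0,-0.2,0,0.5],[0,0,-1,0,0.5]]'; python3 -m creep '[[0.3,-0.9,-0.2,0,0.5],[0.7,-1.8,-0.2,0,0.5],[1,-2.7,-0.2,0,0.5],[1.2,-3.3,-0.2,0,0.5],[1.2,-3.3,-0.2,0,0.5]]'
python3 - <<'E'
from h import *
i=grab_frame("top"); cv2.imwrite("pics/t9.png",i)
for n,z in (("plate_2",.138),("knob_grip",.109),("target_tip",.08),("pointer_tip",.08),("guard_mouth",.127)):
  for d in silhouettes("top",n):
    v,u=np.nonzero(d["mask"]); print(n,round(d["p"],2),u.mean().round(1),v.mean().round(1),d["mask"].sum(),rect("top",d["mask"],z))
b=cv2.resize(i[130:220,200:365],None,fx=4.8,fy=4.8,interpolation=cv2.INTER_CUBIC); cv2.imwrite("pics/c9.png",b)
go(.6507,-.0437,.2,92.7)
E
```

```text
clock: 34.58
position: [0.6387, 0.185, 0.198]
tool_rot: [-3.138, 0.001, 1.617]
force: [1.2, -0.1, 0.8]
grip_width: 0.0428
finger_force: 0.0
clock: 35.2
position: [0.4366, 0.2492, 0.2115]
tool_rot: [-3.141, -0.002, 1.62]
force: [1.3, -0.1, -0.2]
grip_width: 0.0426
finger_force: 0.0
plate_2 0.72 270.9 283.1 249 [323.6  94.2  39.8  58.   68.7]
plate_2 0.51 240.3 184.3 19 [604.3 179.9   2.3  25.6 -89.2]
plate_2 0.48 242.1 174.1 131 [638.9 183.7  29.5  43.6 -89.2]
knob_grip 0.64 318.3 172.7 162 [ 6.636e+02 -4.400e+01  3.530e+01  7.680e+01  1.000e-01]
target_tip 0.75 318.2 173.4 189 [ 6.697e+02 -4.500e+01  3.910e+01  8.160e+01 -2.000e-01]
target_tip 0.71 370.5 269.4 814 [ 370.2 -199.3   55.6  149.8   -3.9]
guard_mouth 0.67 319.7 171.6 632 [653.9 -45.8 219.4 219.6  60.5]
row [-5.007  3.299  0.178] twist -0.013 q7 -0.31 pos [0.4393 0.2474 0.2105] yaw 92.6 w 0.0428 t 35.5
```

View pics/c9.png

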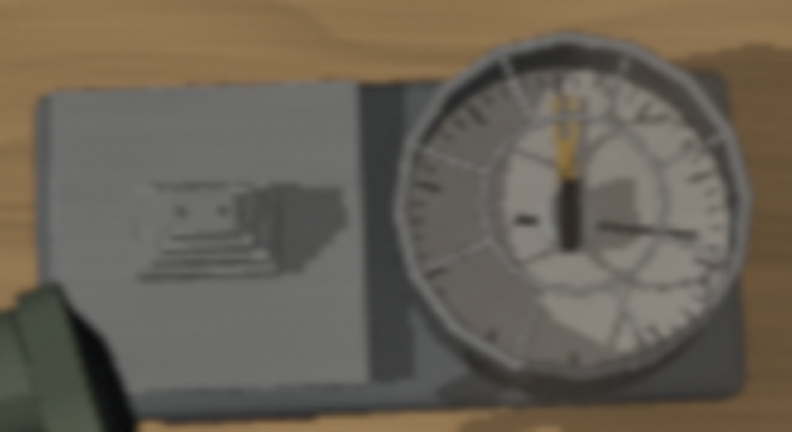

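```bash
cat > dial.py <<'E'
from h import *
def dial(i,off=(0,0)):
    W=lambda p,z: ray("top",np.array(p),z)
    hsv=cv2.cvtColor(i,cv2.COLOR_BGR2HSV).astype(int); g=i.astype(int).max(2)
    v,u=np.mgrid[0:420,0:560]; X=W(np.c_[u.ravel(),v.ravel()],.08).reshape(420,560,2)-C
    r=np.hypot(*X.transpose(2,0,1)); out={}
    ang=np.arctan2(-X[...,1],X[...,0])  # clockwise from world +x
    b=(hsv[...,1]>95)&(hsv[...,0]>10)&(hsv[...,0]<30)&(r<.09)&(r>.02)&(g>80)
    out["brass"]=(b.sum(),np.arctan2(np.sin(ang[b]).mean(),np.cos(ang[b]).mean()) if b.any() else None)
    return out,X,r,ang,g,b
C=np.array([.652,-.0445])
E
python3 - <<'E'
from dial import *
i=cv2.imread("pics/t9.png")
for n,p,z in(("wing",[(569,214),(569,181),(569,250)],.109),("hand",[(567,178),(563,97)],.078),("ptr",[(525,219),(598,227),(697,236)],.078)):
    w=ray("top",np.array(p)/4.8+[200,130]-.4,z); print(n,w.round(4).tolist())
    d=w[-1]-w[-2] if n!="ptr" else w[-1]-w[0]; print(np.degrees(np.arctan2(-d[1],d[0])).round(1))
o,*_=dial(i); print(o)
E
```

```text
wing [[0.6505, -0.0429], [0.6718, -0.043], [0.6274, -0.0429]]
-179.9
hand [[0.6821, -0.0443], [0.7359, -0.0418]]
-2.7
ptr [[0.6547, -0.0174], [0.6501, -0.0641], [0.6451, -0.1273]]
95.0
{'brass': (np.int64(26), np.float64(-0.037977324004435264))}
```

```bash
python3 -m creep '[[-0.8,0.55,0,0,0.4],[-1.6,1.1,0,0,0.4],[-2.4,1.65,0,0,0.4],[-3.2,2.2,0,0,0.4],[-4,2.75,0,0,0.4]]'; python3 -m creep '[[-0.5,0.25,0,-1.2,0.4],[-0.98,0.57,0,-2.4,0.4],[-0.98,0.57,0,-3.6,0.4],[-0.98,0.57,0,-4.8,0.4],[-0.98,0.57,0,-6,0.4]]'; python3 -m creep '[[0,0,0,-1.2,0.4],[0,0,0,-2.4,0.4],[0,0,0,-3.6,0.4],[0,0,0,-4.8,0.4],[0,0,0,-5.26,0.4]]';  python3 -m creep '[[0,0,0,0,0.4],[0,0,0,0,0.4]]'
python3 - <<'E'
from h import *
grab_frame("top"); go(.6515,-.0437,.15,182.7)
E
```

```text
clock: 36.12
position: [0.6158, 0.0135, 0.2102]
tool_rot: [-3.141, 0.0, 1.617]
force: [1.4, 1.2, 0.1]
grip_width: 0.0341
finger_force: 0.0
clock: 36.75
position: [0.6515, -0.0422, 0.21]
tool_rot: [-3.141, -0.0, 2.459]
force: [-0.0, 0.8, -0.6]
grip_width: 0.0342
finger_force: 0.0
clock: 37.38
position: [0.6515, -0.0423, 0.2101]
tool_rot: [-3.142, -0.0, -3.091]
force: [0.7, -0.4, -0.2]
grip_width: 0.0343
finger_force: 0.0
clock: 37.62
position: [0.6515, -0.0417, 0.2102]
tool_rot: [-3.141, -0.0, -3.096]
force: [0.8, 0.1, -0.3]
grip_width: 0.0341
finger_force: 0.0
row [ 1.000e-03 -3.600e-02  1.005e+00] twist -0.006 q7 1.64 pos [ 0.6515 -0.0415  0.2103] yaw -177.4 w 0.0341 t 37.7
```

```bash
python3 -m creep '[[0,-0.036,0.4,0,0.4],[0,-0.036,0.8,0,0.4],[0,-0.036,1,0,0.4],[0,-0.036,1,0,0.4],[0,-0.036,1,0,0.4]]'
python3 - <<'E'
from h import *
i=grab_frame("scene"); go(.6515,-.0437,.094,182.7)
crop("scene","c10",190,140,290,230,6,i)
E
```

```text
clock: 38.3
position: [0.652, -0.0435, 0.1513]
tool_rot: [-3.141, 0.001, -3.094]
force: [0.8, -0.0, 1.2]
grip_width: 0.0343
finger_force: 0.0
row [ 0.01  -0.003  0.956] twist 0.005 q7 1.65 pos [ 0.652  -0.0435  0.1513] yaw -177.3 w 0.0343 t 38.4
```

View pics/c10.png

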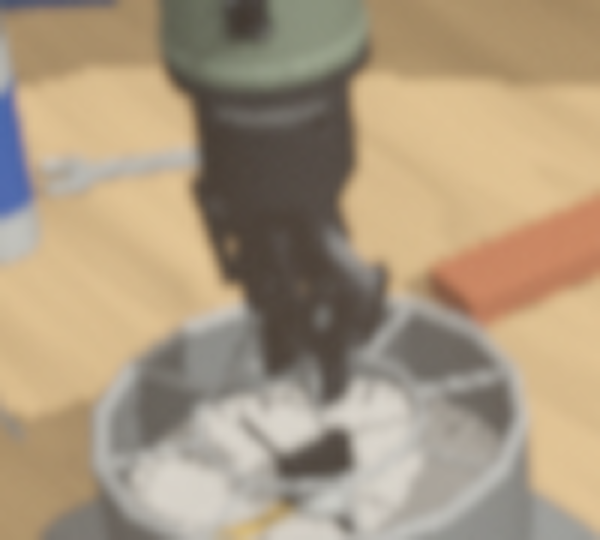

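```bash
python3 -m creep '[[0.005,0,0.2,0,0.4],[0.005,0,0.4,0,0.4],[0.005,0,0.6,0,0.4],[0.005,0,0.6,0,0.4]]'; python3 -m creep '[[0,0,0.1,0,0.4],[0,0,0.2,0,0.4],[0,0,0.3,0,0.4],[0,0,0.35,0,0.4],[0,0,0.35,0,0.4]]'
```

```text
clock: 38.85
position: [0.6506, -0.0434, 0.113]
tool_rot: [3.142, -0.002, -3.094]
force: [-0.9, -0.8, 0.6]
grip_width: 0.0342
finger_force: 0.0
clock: 39.48
position: [0.6511, -0.0434, 0.0932]
tool_rot: [3.142, -0.0, -3.094]
force: [-0.9, -0.1, -0.1]
grip_width: 0.034
finger_force: 0.0
```

```bash
python3 -m creep '[[0,0,0,0,0.25],[0,0,0,0,0.15],[0,0,0,0,0.1],[0,0,0,0,0.1],[0,0,0,0,0.1]]' 25
python3 - <<'E'
from h import *
grab_frame("top"); s=status.observe(); print(s["force"],s["moment"],s["finger_force"]); go(.6515,-.0437,.094,182.7)
E
```

```text
clock: 40.1
position: [0.6513, -0.0432, 0.0937]
tool_rot: [3.141, 0.0, -3.093]
force: [-2.1, 3.1, 6.5]
grip_width: 0.0124
finger_force: 25.3
[-2.26676047  2.34570943  5.77186592] [ 0.65377694  0.50185674 -0.05118606] 25.27850568294525
row [-0.003 -0.009 -0.005] twist 0.006 q7 1.65 pos [ 0.6513 -0.0432  0.0937] yaw -177.2 w 0.0124 t 40.1
```

```bash
python3 -m creep '[[0,0,0,1,0.1],[0,0,0,2,0.1],[0,0,0,3,0.1],[0,0,0,4,0.1],[0,0,0,5,0.1]]'; python3 -m creep '[[0,0,0,1,0.1],[0,0,0,2,0.1],[0,0,0,3,0.1],[0,0,0,4,0.1],[0,0,0,5,0.1]]'; python3 -m creep '[[0,0,0,1,0.1],[0,0,0,2,0.1],[0,0,0,2.2,0.1],[0,0,0,2.2,0.1],[0,0,0,2.2,0.1]]';python3 - <<'E'
from h import *
i=grab_frame("top"); s=status.observe(); print(s["force"],s["moment"],s["finger_force"]); go(.6515,-.0437,.094,85)
E
```

```text
clock: 40.78
position: [0.6513, -0.043, 0.0937]
tool_rot: [3.141, -0.0, 2.487]
force: [-1.6, 2.7, 3.3]
grip_width: 0.0125
finger_force: 25.2
clock: 41.4
position: [0.6515, -0.0429, 0.0937]
tool_rot: [3.141, -0.001, 1.789]
force: [-1.1, 3.3, 3.5]
grip_width: 0.0127
finger_force: 25.1
clock: 42.02
position: [0.6516, -0.0428, 0.0937]
tool_rot: [3.141, -0.001, 1.487]
force: [-0.0, 4.2, 5.3]
grip_width: 0.0128
finger_force: 25.4
[-0.77506737  3.89697372  4.39363047] [0.9121256  0.10736433 0.0049644 ] 25.34877508878708
row [-0.014 -0.    -0.005] twist 0.025 q7 0.31 pos [ 0.6516 -0.0428  0.0937] yaw 85.2 w 0.0125 t 42.1
```

```bash
python3 -m creep '[[0,0,0,0,0.25],[0,0,0,0,0.4],[0,0,0,0,0.4],[0,0,-0.5,0,0.4],[0,0,-1,0,0.4]]'; python3 -m creep '[[0,0,-0.8,0,0.4],[0,-0.5,-1,0,0.4],[0,-1.4,-1,0,0.4],[0,-2.3,-1,0,0.4],[0,-3.2,-1,0,0.4]]'; python3 -m creep '[[0.6,-0.5,0,0,0.4],[1.3,-0.6,0,0,0.4],[2,-0.6,0,0,0.4],[2,-0.6,0,0,0.4]]'
python3 - <<'E'
from h import *
i=grab_frame("top"); cv2.imwrite("pics/t11.png",i)
cv2.imwrite("pics/c11.png",cv2.resize(i[130:220,270:370],None,fx=6,fy=6,interpolation=cv2.INTER_CUBIC))
print(status.observe()["position"])
E
```

```text
clock: 42.7
position: [0.651, -0.0437, 0.1539]
tool_rot: [-3.141, 0.0, 1.486]
force: [0.7, 0.2, -0.2]
grip_width: 0.0341
finger_force: 0.0
clock: 43.32
position: [0.4581, -0.0272, 0.2133]
tool_rot: [3.142, -0.0, 1.486]
force: [0.9, -0.5, 0.4]
grip_width: 0.0343
finger_force: 0.0
clock: 43.82
position: [0.4342, 0.0981, 0.2134]
tool_rot: [3.141, -0.0, 1.49]
force: [0.4, -0.7, 0.2]
grip_width: 0.0343
finger_force: 0.0
[0.43414341 0.0962903  0.2133743 ]
```

View pics/c11.png

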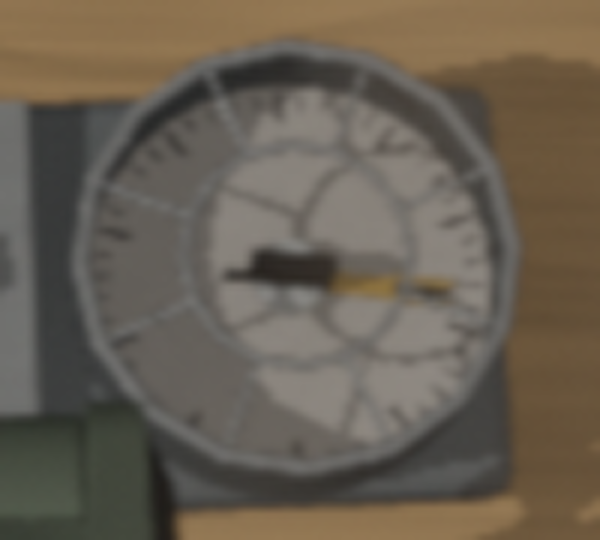

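Run:
```python
from h import *
A=cv2.imread("pics/t9.png");B=cv2.imread("pics/t11.png")
ax=np.array([.652,-.0444])
for r in (.045,.055,.065,.072,.079):
  th=np.radians(np.arange(84,107,2)); P=np.c_[ax[0]+r*np.cos(th),ax[1]-r*np.sin(th),np.full(len(th),.078)]
  q=proj("top",P).astype(np.float32)
  for n,I in(("A",A),("B",B)):
    s=cv2.remap(I,q[:,:1].copy(),q[:,1:].copy(),cv2.INTER_CUBIC)[:,0].astype(int)
    print(r,n,"V",s.max(1).tolist(),"S",(s[:,2]-s[:,0]).tolist())
```

```text
0.045 A V [114, 112, 108, 94, 79, 73, 78, 91, 104, 116, 120, 127] S [12, 12, 12, 12, 11, 10, 11, 12, 12, 12, 13, 13]
0.045 B V [106, 111, 118, 127, 134, 138, 138, 136, 133, 133, 135, 137] S [19, 33, 49, 63, 70, 74, 71, 61, 48, 32, 21, 13]
0.055 A V [134, 131, 127, 114, 99, 91, 97, 113, 121, 122, 120, 117] S [13, 11, 11, 10, 9, 9, 9, 10, 9, 8, 8, 8]
0.055 B V [107, 112, 118, 115, 110, 108, 112, 118, 122, 123, 121, 119] S [21, 31, 42, 42, 37, 36, 35, 33, 26, 17, 12, 9]
0.065 A V [124, 126, 126, 119, 104, 90, 101, 117, 126, 133, 138, 139] S [11, 11, 12, 12, 11, 8, 6, 7, 11, 12, 13, 13]
0.065 B V [124, 126, 125, 117, 102, 91, 101, 115, 123, 132, 138, 140] S [12, 18, 32, 35, 25, 15, 12, 20, 27, 20, 14, 13]
0.072 A V [137, 138, 139, 133, 110, 83, 89, 108, 124, 133, 137, 139] S [13, 13, 13, 12, 11, 10, 8, 8, 10, 12, 12, 13]
0.072 B V [138, 137, 133, 122, 99, 76, 83, 103, 122, 134, 138, 139] S [13, 17, 35, 47, 41, 21, 11, 11, 14, 14, 12, 12]
0.079 A V [137, 138, 140, 137, 113, 89, 95, 109, 118, 130, 138, 139] S [12, 12, 12, 13, 11, 9, 9, 9, 8, 10, 12, 12]
0.079 B V [139, 138, 134, 129, 109, 88, 93, 108, 118, 132, 139, 140] S [13, 15, 28, 47, 43, 22, 14, 18, 11, 11, 12, 12]
```

Run:
```python
from h import *
i=grab_frame("top"); crop("top","c12",110,60,480,300,2.1,i)
```

```text
(no output)
```

View pics/c12.png

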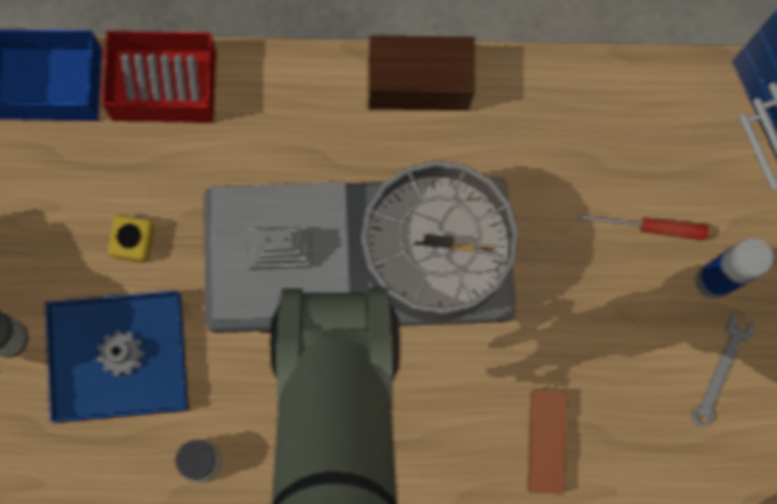

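The sprocket at crop (120,352) lies in the blue tray, the stack at (280,248) is square and in the middle of the pan, and the fork lies on the pointer at (470,245). The bystanders in view have not moved.

```bash
python3 -c "
from workcell import bot
print(bot.job_done())"
```

```text
the job is handed in; nothing more can be done
None
```

I handed the job in at about 44 s: the sprocket is in the blue tray, the four plates that were there (2 to 5; plate_1 and the drum were absent) are stacked in the middle of the pan, and the target hand is within about 0.5° of the pointer. The first try at plate_2 slid over its top and pressed it with about 74 N at the wrist, without moving it; the verdict was not reported.

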